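# Shut the specimen box in its gated carrier

## Task

The wooden specimen box sticks out of its metal carrier. Push it fully home against the carrier's back wall, then swing the gate shut, lifting the latch bar by its ball knob so that it passes over the catch, and let the bar drop back level behind the catch so that the gate cannot swing open. Leave the slide box, the clamp and the black power adapter where they lie.

Things in the scene. Friction and masses are not known exactly. Their poses are not given: they have to be found in the camera images.
- carrier: Fixed aluminium carrier. Origin: underside, middle of its bay; +x into the bay, to the closed back; the gate hangs at the open -x end; +y left. Floor plate 6 mm thick, x = -125 (apron before the gate) to +92 mm. Side walls: inner faces y = +-40 mm, x = -78 to +87. Back wall's inner face x = +82. Flat hood, top z = 77 mm with rivets, only over x > -20 mm; open above in front of that.
- box_center (a point): Centre, half-way up, of the loose, shut wooden specimen box, about 0.3 kg: 152 mm long (its y axis), 67 wide, 50 high. Lies lengthwise on the carrier's floor, 45 to 85 mm short of home; its front end is 76 mm from this point towards carrier -x. Home (back end on the back wall): this point at carrier x = +6, y about 0, z = 31 mm; its front end is then 9 mm inside the shut gate. Slides at 1 to 4 N.
- gate_hinge (a point): Fixed point on the gate's upright hinge axis at the left of the mouth, at carrier x = -82, y = +53, z = 36 mm; axes as the carrier's.
- gate (a joint): Gate angle (rad): 0 = shut across the mouth (a stop); grows as it swings outwards and to the left, to 2.2. Starts at 1.65 to 2.05. At angle g it runs from its hinge in the carrier direction (-sin g, -cos g). Steel frame 6 mm thick, 8 to 94 mm from the hinge axis, z = 10 to 73 mm. Stays where it is left; about 0.3 N at the knob moves it.
- latch_bar (a joint): Latch bar angle (rad): 0 = level on its stop; grows as the nose is lifted, to 0.7; drops by its own weight (0.09 kg). Dark flat bar 125 mm long, 12 high, 6 thick on the gate's outer face, mid-plane 10 mm outside the gate's. Its pivot is 20 mm from the gate's hinge axis at z = 64 mm; its nose reaches 135 mm from the hinge axis, past the gate's free edge. Level, its underside is at z = 58 mm.
- knob (a point): Centre of the black ball knob, 22 mm in diameter, that revolves freely on its upright stem on the latch bar: grip here. Bar level: 80 mm from the hinge axis along the gate, 10 mm outside the gate's mid-plane, z = 100 mm, 30 mm over the bar's top. From the bar's pivot it is 60 mm towards the nose and 36 mm up; as the bar is lifted it moves in an arc about the pivot.
- catch_top (a point): Middle of the top of the fixed catch at the right of the mouth (carrier x = -103, y = -70, z = 72 mm): a square steel lip 8 mm thick, 20 wide. The level bar strikes its outer face and stops the gate at about 0.15 rad; lifted over 0.16 rad (0.28 gives good room) it passes above. With the gate shut the bar drops level behind the lip, with 4 mm of play.
- slide_box: Bystander: loose grey slide box 35 x 83 x 30 mm, left of the carrier. Origin: centre of its underside.
- parallel_clamp: Bystander: loose bright metal clamp 36 x 114 x 22 mm, right of the carrier. Origin: centre of its underside.
- adapter: Bystander: loose black power adapter 46 x 100 x 30 mm, at the left front. Origin: centre of its underside.

How it is judged:
By the outcome, as a careful person would: the job done as asked, in the order asked, and still so for the second after the job is handed in, with the robot touching nothing.
It also fails if it takes over 51 s, if anything falls off the work surface, if the arm or the gripper's body presses on something with over 40 N, if the wrist force passes 120 N, or if a joint passes its speed limit or range.

## Robot

A 6-joint arm with a two-finger parallel gripper is mounted at the origin on a cart in front of the work surface, level with it; the furniture and walls round the work are solid. World frame = base frame: x ahead of the robot, y to its left, z up, the work surface at z = 0. Lengths are in mm, angles in rad, forces in N, time in s.
With the tool pointing down it reaches from about 350 to 775 mm from the base axis. Payload 7.3 kg.
Tool frame: the origin (TCP) lies midway between the tips of the shut fingers; the grasp point (between the pads) lies 19 mm behind it; x points along the fingers, y is the direction in which the jaws open and shut, and the axes are right-handed (so a half turn about x gives the same grasp; the last joint's range is limited). The gripper opens to 92 mm and grips with 3 to 60 N. Pads are 19 mm wide; open, the fingers measure 130 mm over their backs; the gripper's body (75 mm by 190 mm) begins 47 mm behind the grasp point.
Start: joints at [-1.435, 0.342, 1.524, -0, 1.275, -0.146], TCP at [146.017, -504.305, 226.741] pointing down, gripper open.
Joint ranges: [-2.53, 2.53], [-0.77, 2.02], [0.04, 2.7], [-1, 4.14], [0.28, 2.66], [-3.11, 3.11]. Speed limits (rad/s): [2.57, 2.57, 3.14, 3.14, 3.14, 3.14].

## Interface

Orientations are given as [roll, pitch, yaw] about the fixed x, y, z axes, in that order (R = Rz(yaw) Ry(pitch) Rx(roll)).
In Python, from plant import get_obs, capture, close_job gives the robot as it stands. The module is installed in compiled form; this text tells all that it offers.
- The arm moves only by the tool send_rows, never from a script. Its argument "moves" is a list of rows, each a list of 4 numbers: the shift along the tool's x, y, z in mm, then the turn about the tool's x in degrees. In form: [[tx, ty, tz, yaw], ...]. A call has 1 to 8 rows; each row shifts and turns the commanded pose from where the row before left it, along the tool's axes as they then stand; what a row does not reach is not made up. A row lasts 1/8 s, in which the tool goes at most 62.5 mm and 10.7 degrees, less where a joint would pass 70% of its speed; a pose out of reach is approached as far as the arm can. A call with a gripper value outside its range is refused whole. "hand" is the opening, from 0 (shut) to 1 (fully open), set as the call begins (left out, the last holds). The fingers move at their own pace and stop on an object; the grip force is fixed at half the most. Time passes only in rows, so rows that do not move let the fingers close. It gives the time, the measured TCP pose, the force and the opening at its end, in the units of the state.
- get_obs(): the state, without advancing time (a new reading comes with each control period).
- capture(name): name is "side" or "top" or "wrist"; returns a dict with "image" (400x640x3 uint8, red, green, blue), "K" (3x3 intrinsics, pixels), "position" and "attitude" of the camera in the world; the wrist camera has in their place "mount" (4x4, takes a point from camera to tool coordinates, whose origin is the TCP and whose axes are the tool frame's). Camera axes: x right, y down, z forward; pixel columns grow to the right and rows downward; lengths in mm; the calibration is good to about 2 mm. A picture is of the moment at which its call begins: read the wrist's pose just before it. There is no depth.
- close_job(): hands the job in, once; it reports no verdict.
The state is a dict: "time": time; "joint_positions": joint angles; "dq": joint speeds; "tau": joint torques, N m; "tool_pos": TCP position; "tcp_rot": TCP orientation; "contact_force": force on the tool from outside, world axes, zero at the start; "moment": the same for the moment, N m; "grip_width": finger opening in mm.
Only numpy, scipy, OpenCV 4.12 (cv2) and the standard library are available. Lean on these libraries where they do the work, as an engineer would, in place of code of your own. Each camera call takes 0.05 s, during which the arm holds its last target. There are 200 camera calls.

## Working session

There is one attempt and no reset: what is moved stays moved. The work goes in short steps, Python scripts to look and compute and a tool call to move; the robot and the scene stay as the last step left them, time stands still between calls to the robot, and variables do not carry over. Pictures are saved under pics/ and viewed, about 8 in all and at most 12, crops included, and the job is handed in when it is done.

Besides the shell and the picture viewer there is one more tool, called after "Emit:" as name(argument=value, ...), one argument or row to a line, values as JSON. send_rows: Moves the arm, as the interface text tells. Its arguments: {"type":"object","properties":{"moves":{"type":"array","items":{"type":"array","items":{"type":"number"}}},"hand":{"type":"number"}},"required":["moves"]}

```bash
mkdir -p pics; python3 - <<'E'
from plant import get_obs,capture
import cv2,pickle
o=get_obs();print(o)
for n in("side","top"):
    c=capture(n);cv2.imwrite(f"pics/{n}0.png",c["image"][:,:,::-1]);pickle.dump(c,open(f"{n}0.pkl","wb"))
    print(n,c["K"],c["position"],c["attitude"])
c=capture("wrist");print(c["mount"],c["K"])
E
```

```text
{'time': 0.0, 'joint_positions': array([-1.43500908e+00,  3.42711728e-01,  1.52498452e+00, -1.38151709e-06,
        1.27540080e+00, -1.46029932e-01]), 'dq': array([-2.44501411e-04,  1.33244824e-03,  6.80799284e-04, -1.37299964e-03,
       -6.50726324e-05,  4.18347772e-04]), 'tau': array([ 2.15792687e-03, -4.31243241e+01, -2.44216830e+01,  7.19082006e-02,
        5.59119531e-02, -1.11257125e-04]), 'tool_pos': array([ 145.95543157, -503.89424199,  226.06201194]), 'tcp_rot': array([-1.71594811,  1.56929193,  1.70746212]), 'contact_force': array([-0.41828908,  0.22402721, -0.31044035]), 'moment': array([ 0.00385731, -0.0092124 , -0.03001173]), 'grip_width': 92.01305564133877}
side [[500.07352491   0.         320.12429538]
 [  0.         500.07352491 214.28945758]
 [  0.           0.           1.        ]] [258.15946735 820.29506624 621.0823908 ] [-2.01833431 -0.01651076 -2.88845735]
top [[484.80300147   0.         316.08765412]
 [  0.         484.80300147 194.00686667]
 [  0.           0.           1.        ]] [ 390.2058918  -253.11177883 1339.29717534] [-3.03026133  0.01359037 -1.57589538]
[[-2.43267751e-04 -2.57397556e-01  9.66305562e-01 -1.58996660e+02]
 [ 9.99999945e-01 -2.79245701e-04  1.77366853e-04  1.01564906e+00]
 [ 2.24182880e-04  9.66305552e-01  2.57397610e-01 -7.06740960e+01]
 [ 0.00000000e+00  0.00000000e+00  0.00000000e+00  1.00000000e+00]] [[332.33845904   0.         323.90373703]
 [  0.         332.33845904 198.59134894]
 [  0.           0.           1.        ]]
```

View pics/top0.png

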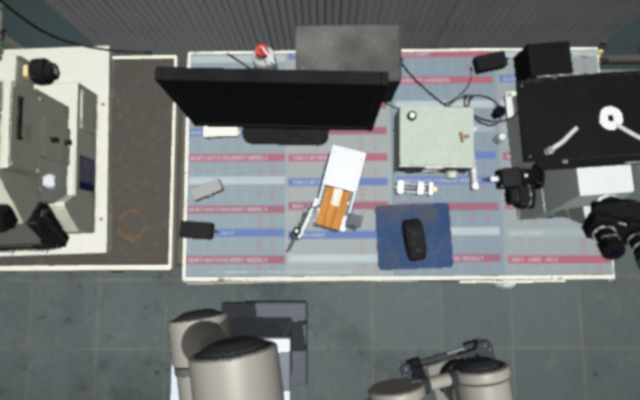

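View pics/side0.png

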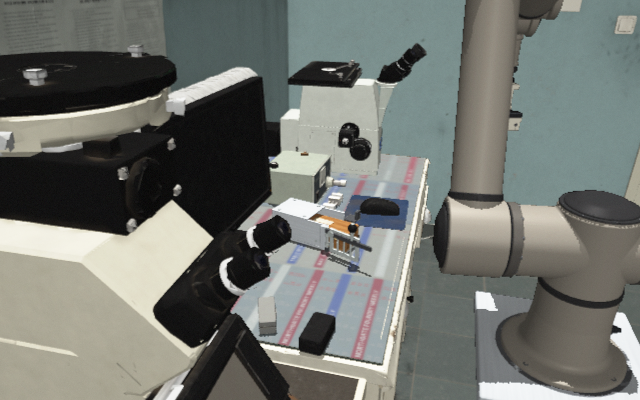

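Top view: carrier hood (white) at about (345,165), box (tan) at (332,208), gate from (318,200) to (292,245). Side view: the carrier is near (320,220). I'll enlarge both.

```bash
python3 - <<'E'
import cv2,numpy as np
a=cv2.imread("pics/top0.png")[140:260,275:385];b=cv2.imread("pics/side0.png")[190:280,265:385]
a=cv2.resize(a,None,fx=5,fy=5,interpolation=cv2.INTER_CUBIC)[:, :][:600,:400] if 0 else cv2.resize(a,(412,450),interpolation=cv2.INTER_CUBIC)
cv2.imwrite("pics/tc.png",cv2.resize(cv2.imread("pics/top0.png")[140:255,270:420],(780,598),interpolation=cv2.INTER_CUBIC))
cv2.imwrite("pics/sc.png",cv2.resize(cv2.imread("pics/side0.png")[190:280,265:385],(800,600),interpolation=cv2.INTER_CUBIC))
E
```

```text
(no output)
```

View pics/tc.png

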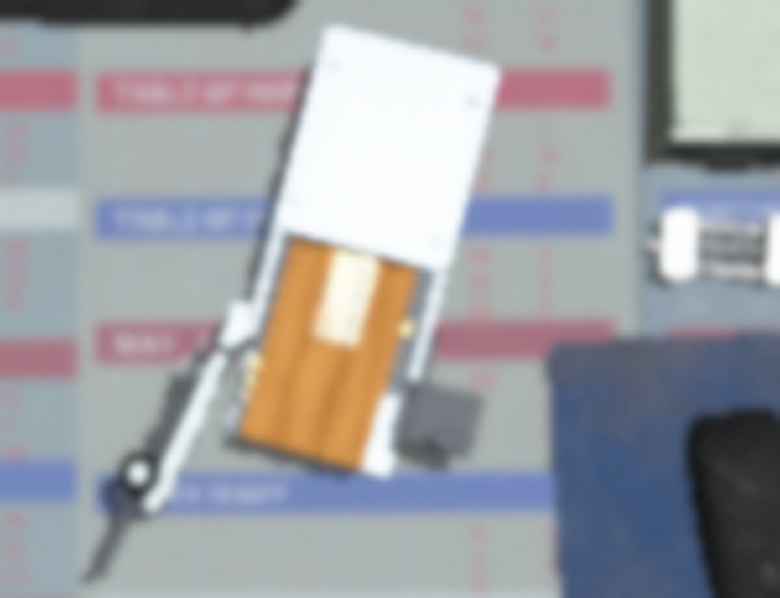

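View pics/sc.png

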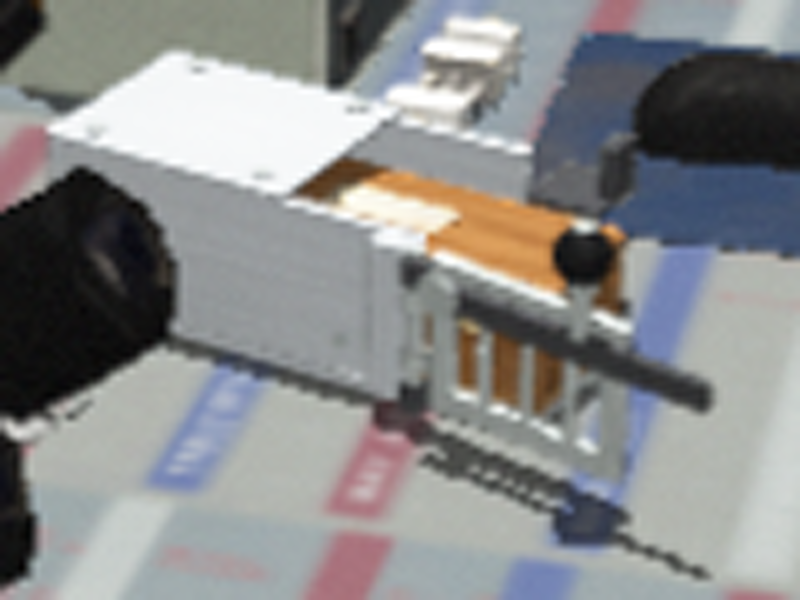

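Top crop: hood corners (328,25),(500,70),(437,270),(285,235), box front top corners (240,440),(362,470), knob (138,473). Side crop: knob (585,250), hood corners (172,52),(395,125),(290,195),(52,130).

```bash
cat >h.py <<'E'
import numpy as np,pickle
from scipy.spatial.transform import Rotation as R
def ray(K,P,A,px):
    d=A@np.linalg.solve(K,np.array([px[0],px[1],1.]));return np.array(P,float),d/np.linalg.norm(d)
def plane(r,z): return r[0]+r[1]*(z-r[0][2])/r[1][2]
def tri(a,b):
    M=lambda d:np.eye(3)-np.outer(d,d)
    p=np.linalg.solve(M(a[1])+M(b[1]),M(a[1])@a[0]+M(b[1])@b[0])
    return p,[np.linalg.norm(M(r[1])@(p-r[0])) for r in(a,b)]
def cam(c): return c["K"],c["position"],R.from_euler('xyz',c["attitude"]).as_matrix()
def wcam(c,o):
    T=np.eye(4);T[:3,:3]=R.from_euler('xyz',o["tcp_rot"]).as_matrix();T[:3,3]=o["tool_pos"];T=T@c["mount"]
    return c["K"],T[:3,3],T[:3,:3]
E
python3 - <<'E'
from h import *
np.set_printoptions(precision=1,suppress=True)
t=cam(pickle.load(open("top0.pkl","rb")));s=cam(pickle.load(open("side0.pkl","rb")))
tp=lambda x,y:ray(*t,((x+.5)/5.2+269.5,(y+.5)/5.2+139.5))
sp=lambda x,y:ray(*s,((x+.5)/6.667+264.5,(y+.5)/6.667+189.5))
print("knob",tri(tp(138,473),sp(585,250)))
H=[(328,25),(500,70),(437,270),(285,235)];S=[(172,52),None,(395,125),(290,195)]
S=[(52,130),(172,52),(395,125),(290,195)]
hp=[]
for a,b in zip(H,S):
    hp.append(plane(tp(*a),77));print("hood",hp[-1],plane(sp(*b),77),tri(tp(*a),sp(*b)))
bx=[plane(tp(*a),56) for a in[(240,440),(362,470)]];print("box",bx)
bl,br,fr,fl=hp
for n,v in(("r",br-fr),("l",bl-fl),("f",fl-fr),("b",bl-br)):print(n,np.linalg.norm(v),np.degrees(np.arctan2(v[1],v[0])))
print("mat",[plane(tp(*a),0) for a in[(155,470)]])
E
```

```text
knob (array([ 434.4, -185.8,  101.3]), [np.float64(0.8743256846832482), np.float64(0.874325684683205)])
hood [ 663.4 -281.3   77. ] [ 658.4 -274.6   77. ] (array([ 662.6, -281.7,   73.6]), [np.float64(1.5071622911963414), np.float64(1.5071622911960534)])
hood [ 639.4 -368.4   77. ] [ 636.8 -358.8   77. ] (array([ 640.2, -368.9,   72.3]), [np.float64(0.11955169326273053), np.float64(0.11955169326313937)])
hood [ 537.3 -335.    77. ] [ 533.1 -316.6   77. ] (array([ 538.1, -335.7,   67.8]), [np.float64(0.3232066982302009), np.float64(0.3232066982302405)])
hood [ 555.6 -258.6   77. ] [ 555.4 -246.    77. ] (array([ 557.6, -258.4,   70.6]), [np.float64(1.196684914315075), np.float64(1.1966849143149174)])
box [array([ 453.4, -235.1,   56. ]), array([ 437.8, -297. ,   56. ])]
r 107.38125980298484 -18.105833525777946
l 110.08875040086039 -11.877999015586306
f 78.57694859049529 76.53170652645495
b 90.36452112774487 74.61864450146155
mat [array([ 440.5, -189.1,    0. ])]
```

```bash
cat >>h.py <<'E'
np.set_printoptions(precision=1,suppress=True)
C0=np.array([566.,-302.]);YAW=np.radians(-15.)
def c2w(x,y,z): c,s=np.cos(YAW),np.sin(YAW);return np.array([C0[0]+c*x-s*y,C0[1]+s*x+c*y,z])
def w2c(p): c,s=np.cos(YAW),np.sin(YAW);d=np.array(p[:2])-C0;return np.array([c*d[0]+s*d[1],-s*d[0]+c*d[1],p[2]])
def rot(o): return R.from_euler('xyz',o["tcp_rot"]).as_matrix()
E
python3 - <<'E'
from h import *
from plant import get_obs
o=get_obs();M=rot(o);print(M)
ex=c2w(1,0,0)-c2w(0,0,0)
for s in(1,-1):
    v=M.T@(s*ex);print(s,"turn deg",np.degrees(np.arctan2(v[2],v[1])))
print(w2c([434.4,-185.8,101.3]),w2c([445.6,-266,56]),c2w(-165,0,80))
print("shift",M.T@(c2w(-165,0,110)-o["tool_pos"]))
E
```

```text
[[-0.   0.3 -1. ]
 [ 0.  -1.  -0.3]
 [-1.  -0.  -0. ]]
1 turn deg -58.85551258861375
-1 turn deg 121.14448741138625
[-157.2   78.2  101.3] [-125.6    3.6   56. ] [ 406.6 -259.3   80. ]
shift [ 116.5 -162.4 -318.4]
```

Emit:
send_rows(
  moves=[
    [0,-27,-53,0],
    [0,-27,-53,0],
    [0,-27,-53,0],
    [0,-27,-53,0],
    [0,-27,-53,0],
    [0,-27,-53,0],
  ],
  hand=0.5,
)

```text
time: 0.9
tool_pos: [407.5, -258.7, 226.7]
tcp_rot: [1.058, 1.571, -1.802]
contact_force: [1.2, -0.6, 0.3]
grip_width: 46.3
```

Emit:
send_rows(
  moves=[
    [0,0,0,-9.8],
    [0,0,0,-9.8],
    [0,0,0,-9.8],
    [0,0,0,-9.8],
    [0,0,0,-9.8],
    [0,0,0,-9.8],
    [0,0,0,0],
    [0,0,0,0],
  ],
  hand=0,
)

```text
time: 1.9
tool_pos: [406.4, -260.2, 226.6]
tcp_rot: [-1.864, 1.571, 2.583]
contact_force: [0.8, -0.9, 0.4]
grip_width: 0.4
```

```bash
cat >look.py <<'E'
import sys,cv2
from h import *
from plant import get_obs,capture
o=get_obs();c=capture("wrist");n=sys.argv[1]
pickle.dump((c,o),open(n+".pkl","wb"));cv2.imwrite(f"pics/{n}.png",c["image"][:,:,::-1])
M=rot(o);print(o["time"],o["tool_pos"],"carrier",w2c(o["tool_pos"]),o["joint_positions"],o["grip_width"],o["contact_force"]);print(M)
E
python3 look.py w1
```

```text
1.9 [ 406.4 -260.2  226.6] carrier [-165.    -1.   226.6] [-0.7  0.3  1.6 -0.   1.2 -0.5] 0.4328156600599918 [ 0.8 -0.9  0.4]
[[-0.   1.  -0.3]
 [ 0.  -0.3 -1. ]
 [-1.  -0.  -0. ]]
```

View pics/w1.png

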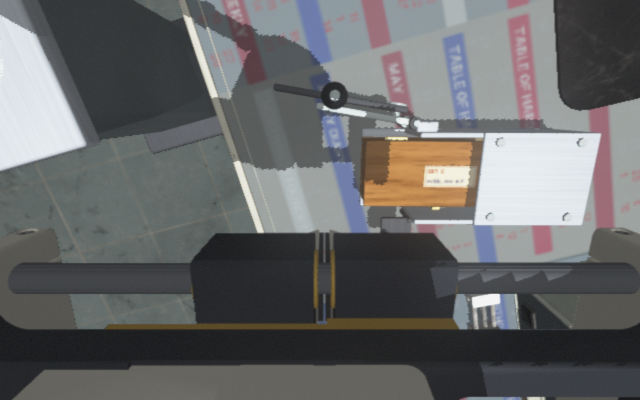

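Wrist view: hood corners (483,135),(600,133),(586,225),(470,222), box front top edge at x≈362 (137..206), knob (334,95). Refine with these.

```bash
python3 - <<'E'
from h import *
c,o=pickle.load(open("w1.pkl","rb"));w=wcam(c,o)
t=cam(pickle.load(open("top0.pkl","rb")));s=cam(pickle.load(open("side0.pkl","rb")))
for px in[(483,135),(600,133),(586,225),(470,222)]:
    p=plane(ray(*w,px),77);print("hood",p,w2c(p))
for px in[(362,137),(362,206),(480,141),(474,209)]:
    p=plane(ray(*w,px),56);print("box",p,w2c(p))
k=ray(*w,(334,95));
kt=ray(*t,((138.5)/5.2+269.5,(473.5)/5.2+139.5));ks=ray(*s,((585.5)/6.667+264.5,(250.5)/6.667+189.5))
for r in(kt,ks):
    p,e=tri(k,r);print("knob",p,w2c(p),e)
E
```

```text
hood [ 561.  -253.8   77. ] [-17.3  45.3  77. ]
hood [ 664.5 -280.1   77. ] [89.4 46.6 77. ]
hood [ 646.2 -367.3   77. ] [ 94.4 -42.3  77. ]
hood [ 536.6 -334.2   77. ] [-20.  -38.7  77. ]
box [ 455.7 -228.6   56. ] [-125.6   42.3   56. ]
box [ 439.2 -297.    56. ] [-123.8  -28.    56. ]
box [ 566.5 -262.9   56. ] [-9.6 37.9 56. ]
box [ 550.3 -330.7   56. ] [ -7.7 -31.8  56. ]
knob [ 437.1 -184.5   83. ] [-155.    80.2   83. ] [np.float64(1.1397626616243104), np.float64(1.1397626616243721)]
knob [ 435.5 -185.2  101.6] [-156.3   79.   101.6] [np.float64(2.014478721002307), np.float64(2.014478721002414)]
```

Emit:
send_rows(
  moves=[
    [50,0,-2,0],
    [50,0,-2,0],
    [50,0,0,0],
    [40,0,0,0],
    [10,0,0,0],
    [0,5,0,0],
    [0,5,0,0],
    [0,5,0,0],
  ],
)

```text
time: 2.95
tool_pos: [423.2, -261.1, 28.1]
tcp_rot: [1.111, 1.568, -0.723]
contact_force: [-0.2, -0.4, -0.1]
grip_width: 0.3
```

Emit:
send_rows(
  moves=[
    [0,4,0,0],
    [0,4,0,0],
    [0,4,0,0],
    [0,4,0,0],
    [0,4,0,0],
    [0,4,0,0],
    [0,4,0,0],
    [0,4,0,0],
  ],
)

```text
time: 3.95
tool_pos: [453.1, -268.7, 26.7]
tcp_rot: [-1.367, 1.571, 3.083]
contact_force: [-3.4, 0.0, 1.6]
grip_width: 0.1
```

Emit:
send_rows(
  moves=[
    [0,4,0,0],
    [0,4,0,0],
    [0,4,0,0],
    [0,4,0,0],
    [0,4,0,0],
    [0,3,0,0],
    [0,0,0,0],
  ],
)

```text
time: 4.82
tool_pos: [475.6, -274.8, 26.7]
tcp_rot: [1.272, 1.57, -0.562]
contact_force: [-0.5, -0.0, -0.6]
grip_width: 0.4
```

Emit:
send_rows(
  moves=[
    [0,2,0,0],
    [0,2,0,0],
    [0,0,0,0],
  ],
)

```text
time: 5.2
tool_pos: [479.2, -275.7, 26.7]
tcp_rot: [1.223, 1.57, -0.611]
contact_force: [-0.9, 0.6, 0.7]
grip_width: 0.5
```

Emit:
send_rows(
  moves=[
    [0,2,0,0],
    [0,0,0,0],
  ],
)

```text
time: 5.45
tool_pos: [481.1, -276.2, 26.7]
tcp_rot: [1.183, 1.57, -0.651]
contact_force: [-1.2, 0.5, 0.7]
grip_width: 0.4
```

Emit:
send_rows(
  moves=[
    [0,2,0,0],
    [0,0,0,0],
  ],
)

```text
time: 5.7
tool_pos: [483.0, -276.8, 26.7]
tcp_rot: [1.212, 1.57, -0.621]
contact_force: [-2.0, 0.2, 0.6]
grip_width: 0.4
```

Emit:
send_rows(
  moves=[
    [0,2,0,0],
    [0,0,0,0],
  ],
)

```text
time: 5.95
tool_pos: [483.9, -276.9, 26.7]
tcp_rot: [-1.693, 1.569, 2.757]
contact_force: [-5.8, 1.3, 2.9]
grip_width: 0.4
```

Emit:
send_rows(
  moves=[
    [0,2,0,0],
    [0,0,0,0],
  ],
)

```text
time: 6.2
tool_pos: [484.0, -276.8, 26.7]
tcp_rot: [-1.717, 1.565, 2.733]
contact_force: [-13.4, 2.4, 9.3]
grip_width: 0.6
```

Stalled with force rising to 13 N: the box is home. Back off, rise, and look.

Emit:
send_rows(
  moves=[
    [0,-4,0,0],
    [0,-20,0,0],
    [0,-30,0,0],
    [-50,-25,0,0],
    [-50,-10,0,0],
    [-50,0,0,0],
    [-45,0,0,0],
    [0,0,0,0],
  ],
  hand=0.6,
)

```text
time: 7.2
tool_pos: [402.7, -256.2, 225.5]
tcp_rot: [1.127, 1.561, -0.707]
contact_force: [-0.1, -0.4, -1.0]
grip_width: 54.7
```

```bash
sed -i 's/566.,-302./567.6,-299.8/' h.py; python3 look.py w2
```

```text
7.2 [ 402.7 -256.2  225.5] carrier [-170.5   -0.5  225.5] [-0.7  0.3  1.7  0.   1.2 -0.5] 54.721400269187875 [-0.1 -0.4 -1. ]
[[ 0.   1.  -0.3]
 [-0.  -0.3 -1. ]
 [-1.   0.   0. ]]
```

View pics/w2.png

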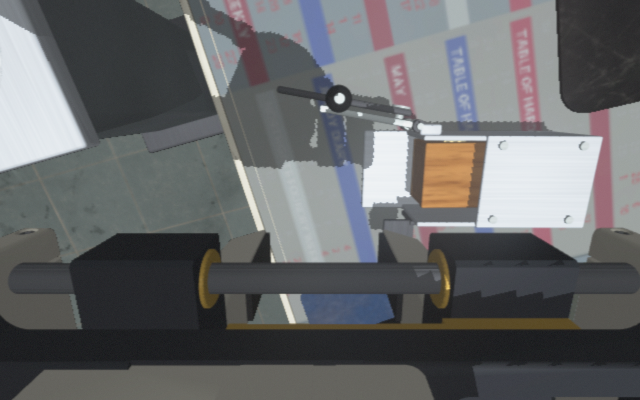

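Box is home in the picture (front edge x≈414, straight, y 140–208); knob at (339,98).

```bash
python3 - <<'E'
from h import *
c,o=pickle.load(open("w2.pkl","rb"));w=wcam(c,o)
for px in[(415,141),(413,207)]: print("boxfront",w2c(plane(ray(*w,px),56)))
k=plane(ray(*w,(339,98)),100.);print("knob",k,w2c(k))
kt=np.array([435,-185.3,100]);p=(kt+k)/2;M=rot(o)
print("shift",M.T@(p-o["tool_pos"]),"knob",p,w2c(p))
q=w2c(p);d=q[:2]-np.array([-82,53]);print(np.hypot(*d));g=np.arctan2(-d[0],-d[1])-np.arctan2(10,80);print("g",g)
print("tool y in carrier deg",np.degrees(np.arctan2(M[1,1],M[0,1]))+15, M[:,0])
E
```

```text
boxfront [-77.7  38.3  56. ]
boxfront [-75.  -29.2  56. ]
knob [ 437.9 -184.9  100. ] [-155.    77.4  100. ]
shift [125.3  13.  -77.9] knob [ 436.4 -185.1  100. ] [-156.4   76.9  100. ]
78.10811152567513
g 1.7568857607485
tool y in carrier deg -0.05083057481847497 [ 0. -0. -1.]
```

The front edge reads −76 rather than −70; check more closely before going on.

```bash
python3 - <<'E'
import cv2,numpy as np,pickle
from plant import capture
c=capture("top");pickle.dump(c,open("top1.pkl","wb"))
a=cv2.resize(cv2.imread("pics/w2.png")[110:240,350:510],None,fx=5,fy=5,interpolation=cv2.INTER_CUBIC)[:,:800]
t=c["image"][:,:,::-1]; cv2.imwrite("pics/top1.png",t)
cv2.imwrite("pics/w2c.png",a[:600])
cv2.imwrite("pics/c2.png",np.hstack([cv2.resize(a,(440,357)),cv2.resize(t[140:255,300:400],(310,357),interpolation=cv2.INTER_CUBIC)]))
E
```

```text
(no output)
```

View pics/w2c.png

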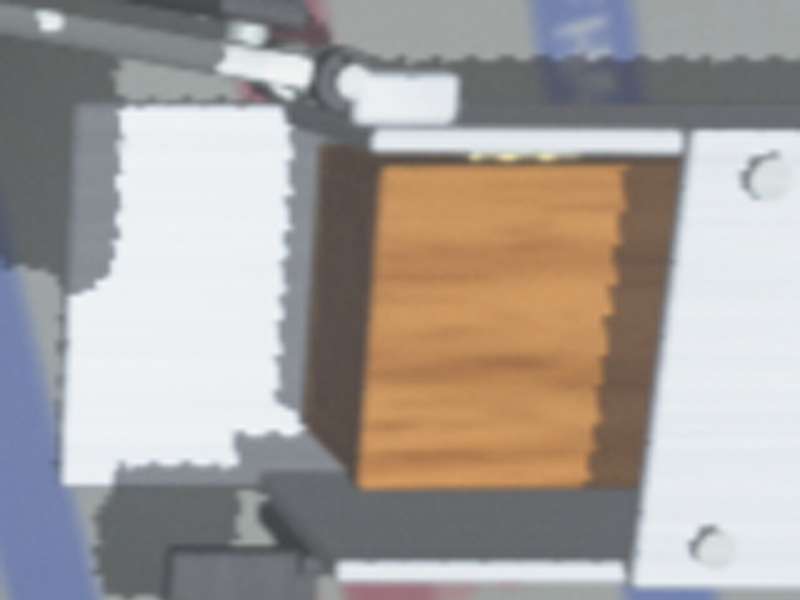

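The darker strip is the box's front face; the top front edge really runs from (426,143) to (421.6,207.4).

```bash
python3 - <<'E'
from h import *
c,o=pickle.load(open("w2.pkl","rb"));w=wcam(c,o)
for px,z in[((426,143),56),((421.6,207.4),56),((414,139.5),6),((410.5,192),6),((487.7,136.5),77),((476.7,226.5),77),((365,130.5),6),((362.5,207),6)]: print(px,z,w2c(plane(ray(*w,px),z)))
E
```

```text
(426, 143) 56 [-66.7  36.3  56. ]
(421.6, 207.4) 56 [-66.  -29.7  56. ]
(414, 139.5) 6 [-64.9  35.2   6. ]
(410.5, 192) 6 [-64.7 -25.8   6. ]
(487.7, 136.5) 77 [-17.1  44.2  77. ]
(476.7, 226.5) 77 [-16.8 -43.2  77. ]
(365, 130.5) 6 [-120.5   45.3    6. ]
(362.5, 207) 6 [-120.7  -44.     6. ]
```

Emit:
send_rows(
  moves=[
    [0,5,-26,0],
    [0,5,-26,0],
    [0,5,-26,0],
    [45,0,0,0],
    [45,0,0,0],
    [40,0,0,0],
    [15,0,0,0],
    [0,0,0,0],
  ],
)

```text
time: 8.3
tool_pos: [434.0, -182.2, 74.4]
tcp_rot: [-1.871, 1.565, 2.579]
contact_force: [0.5, -0.1, 0.8]
grip_width: 54.7
```

Emit:
send_rows(
  moves=[
    [0,0,0,0],
    [0,0,0,0],
    [0,0,0,0],
    [0,0,0,0],
  ],
  hand=0,
)

```text
time: 8.8
tool_pos: [435.8, -183.4, 77.2]
tcp_rot: [1.257, 1.569, -0.576]
contact_force: [0.4, -0.3, 0.3]
grip_width: 20.4
```

```bash
sed -i 's/567.6,-299.8/571.,-300.7/' h.py; python3 look.py w3; python3 - <<'E'
from h import *
from plant import get_obs
o=get_obs();q=w2c(o["tool_pos"]);d=q[:2]-np.array([-82,53]);g=np.arctan2(-d[0],-d[1])-np.arctan2(10,80)
print("r",np.hypot(*d),"g",g)
def kn(g,b=0):
    a=20+60*np.cos(b)-36*np.sin(b)
    return np.array([-82-a*np.sin(g)-10*np.cos(g),53-a*np.cos(g)+10*np.sin(g),64+36*np.cos(b)+60*np.sin(b)])
# steps in tool axes: tx=-dz, ty=dx, tz=-dy
off=q[:2]-kn(g)[:2];print("off",off)
G=np.r_[np.linspace(g,.4,18)];P=[kn(x) for x in G]+[kn(.4,b) for b in(.1,.2,.3)]+[kn(x,.3) for x in(.3,.2,.1,0)]
for a,b in zip(P,P[1:]):
    v=b-a;print([round(-v[2],1),round(v[0],1),round(-v[1],1)],b)
E
```

```text
8.8 [ 435.8 -183.4   77.2] carrier [-160.9   78.3   77.2] [-0.6  0.4  1.9 -0.   0.8 -0.3] 20.420122213622403 [ 0.4 -0.3  0.3]
[[ 0.   1.  -0.3]
 [-0.  -0.3 -1. ]
 [-1.   0.   0. ]]
r 82.95277702664707 g 1.7566628522060381
off [-2.2  0.7]
[np.float64(-0.0), np.float64(-1.7), np.float64(6.2)] [-160.5   71.4  100. ]
[np.float64(-0.0), np.float64(-1.2), np.float64(6.3)] [-161.7   65.1  100. ]
[np.float64(-0.0), np.float64(-0.7), np.float64(6.4)] [-162.4   58.7  100. ]
[np.float64(-0.0), np.float64(-0.2), np.float64(6.4)] [-162.6   52.3  100. ]
[np.float64(-0.0), np.float64(0.3), np.float64(6.4)] [-162.3   45.9  100. ]
[np.float64(-0.0), np.float64(0.8), np.float64(6.4)] [-161.5   39.5  100. ]
[np.float64(-0.0), np.float64(1.3), np.float64(6.3)] [-160.1   33.2  100. ]
[np.float64(-0.0), np.float64(1.8), np.float64(6.2)] [-158.3   27.   100. ]
[np.float64(-0.0), np.float64(2.3), np.float64(6.0)] [-156.   21.  100.]
[np.float64(-0.0), np.float64(2.8), np.float64(5.8)] [-153.2   15.2  100. ]
[np.float64(-0.0), np.float64(3.2), np.float64(5.6)] [-150.     9.7  100. ]
[np.float64(-0.0), np.flo
[... 259 characters left out ...]
32.9   -9.5  100. ]
[np.float64(-0.0), np.float64(5.1), np.float64(3.9)] [-127.8  -13.4  100. ]
[np.float64(-0.0), np.float64(5.4), np.float64(3.4)] [-122.4  -16.8  100. ]
[np.float64(-5.8), np.float64(1.5), np.float64(-3.6)] [-120.8  -13.2  105.8]
[np.float64(-5.4), np.float64(1.7), np.float64(-4.1)] [-119.1   -9.1  111.2]
[np.float64(-4.9), np.float64(1.9), np.float64(-4.6)] [-117.2   -4.5  116.1]
[np.float64(-0.0), np.float64(5.9), np.float64(3.2)] [-111.3   -7.7  116.1]
[np.float64(-0.0), np.float64(6.2), np.float64(2.6)] [-105.   -10.4  116.1]
[np.float64(-0.0), np.float64(6.4), np.float64(2.0)] [-98.6 -12.3 116.1]
[np.float64(-0.0), np.float64(6.6), np.float64(1.3)] [-92.  -13.7 116.1]
```

View pics/w3.png

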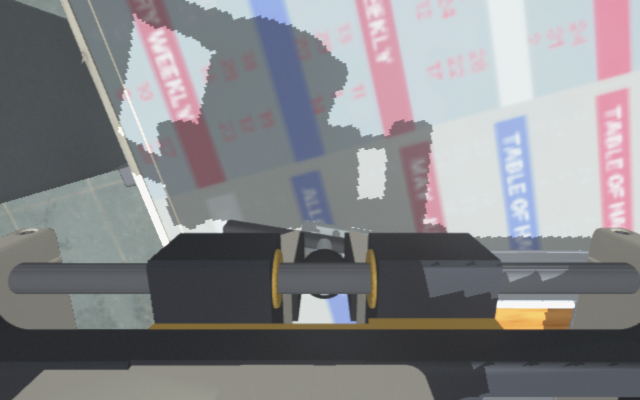

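Emit:
send_rows(
  moves=[
    [0,0,0,0],
    [0,-1.7,6.2,0],
    [0,-1.2,6.3,0],
    [0,-0.7,6.4,0],
    [0,0,0,0],
  ],
)

```text
time: 9.48
tool_pos: [427.3, -201.4, 77.0]
tcp_rot: [1.168, 1.569, -0.666]
contact_force: [3.1, -1.2, 4.5]
grip_width: 20.2
```

Emit:
send_rows(
  moves=[
    [0,-0.2,6.4,0],
    [0,0.3,6.4,0],
    [0,0.8,6.4,0],
    [0,1.3,6.3,0],
    [0,1.8,6.2,0],
    [0,0,0,0],
  ],
)

```text
time: 10.22
tool_pos: [423.6, -233.0, 76.9]
tcp_rot: [1.478, 1.569, -0.356]
contact_force: [6.4, 0.5, 4.0]
grip_width: 20.0
```

Emit:
send_rows(
  moves=[
    [0,2.3,6,0],
    [0,2.8,5.8,0],
    [0,3.2,5.6,0],
    [0,3.7,5.3,0],
    [0,0,0,0],
  ],
)

```text
time: 10.85
tool_pos: [429.5, -257.3, 76.9]
tcp_rot: [1.965, 1.569, 0.13]
contact_force: [8.4, 3.8, 5.8]
grip_width: 20.0
```

```bash
python3 look.py w4; python3 - <<'E'
from plant import capture
import cv2,pickle
c=capture("side");cv2.imwrite("pics/s4.png",cv2.resize(c["image"][190:280,265:385,::-1],(800,600),interpolation=cv2.INTER_CUBIC))
E
```

```text
10.85 [ 429.5 -257.3   76.9] carrier [-147.9    5.3   76.9] [-0.7  0.5  1.8  0.   0.9 -0.4] 20.018436239629356 [8.4 3.8 5.8]
[[ 0.   1.  -0.3]
 [ 0.  -0.3 -1. ]
 [-1.   0.  -0. ]]
```

View pics/s4.png

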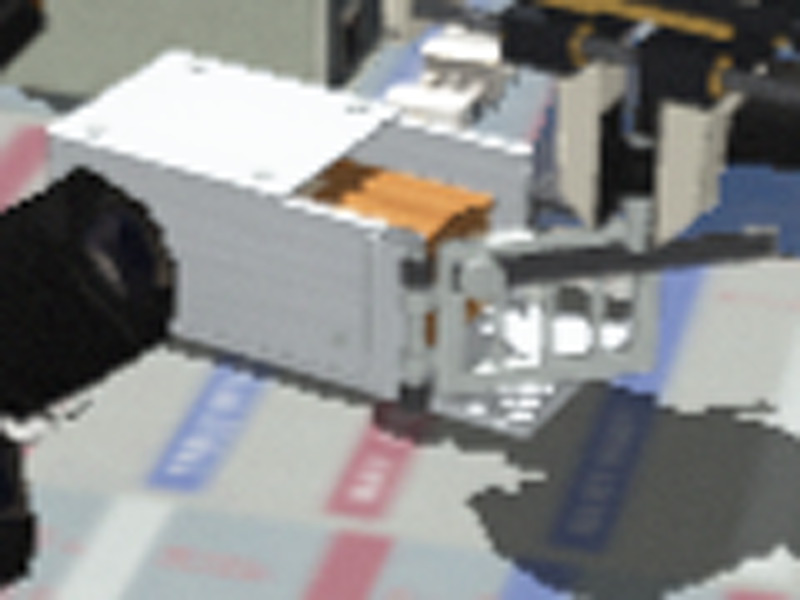

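The gate follows, the ball is gripped and the bar is level. A slight outward pull is building, so I trim the radius.

Emit:
send_rows(
  moves=[
    [0,4.5,4.6,0],
    [0,4.9,4.2,0],
    [0,5.2,3.9,0],
    [0,5.3,3.6,0],
    [0,5.5,3.3,0],
    [0,0,0,0],
  ],
)

```text
time: 11.7
tool_pos: [447.2, -283.2, 76.9]
tcp_rot: [-1.32, 1.569, 3.13]
contact_force: [-0.4, -1.3, 7.7]
grip_width: 19.9
```

```bash
python3 - <<'E'
from h import *
from plant import get_obs
o=get_obs();q=w2c(o["tool_pos"]);d=q[:2]-np.array([-82,53]);g=np.arctan2(-d[0],-d[1])-np.arctan2(10,80)
print(q,"r",np.hypot(*d),"g",g,o["contact_force"])
E
```

```text
[-124.1  -15.2   76.9] r 80.12341897743595 g 0.42864437891981144 [-0.4 -1.3  7.7]
```

Emit:
send_rows(
  moves=[
    [-3,0.7,-1.5,0],
    [-3.5,0.8,-2,0],
    [-3.5,1,-2.6,0],
    [-3.5,1.2,-3,0],
    [-3.5,1.4,-3.2,0],
    [0,0,0,0],
  ],
)

```text
time: 12.45
tool_pos: [456.3, -271.7, 93.9]
tcp_rot: [1.912, 1.57, 0.079]
contact_force: [-1.7, -1.8, -0.9]
grip_width: 20.0
```

```bash
python3 look.py w5; python3 - <<'E'
from plant import capture
import cv2
c=capture("side");cv2.imwrite("pics/s5.png",cv2.resize(c["image"][190:280,265:385,::-1],(800,600),interpolation=cv2.INTER_CUBIC))
E
```

```text
12.45 [ 456.3 -271.7   93.9] carrier [-118.3   -1.7   93.9] [-0.7  0.5  1.7  0.   1.  -0.4] 19.965115458618996 [-1.7 -1.8 -0.9]
[[ 0.   1.  -0.3]
 [ 0.  -0.3 -1. ]
 [-1.   0.  -0. ]]
```

View pics/s5.png

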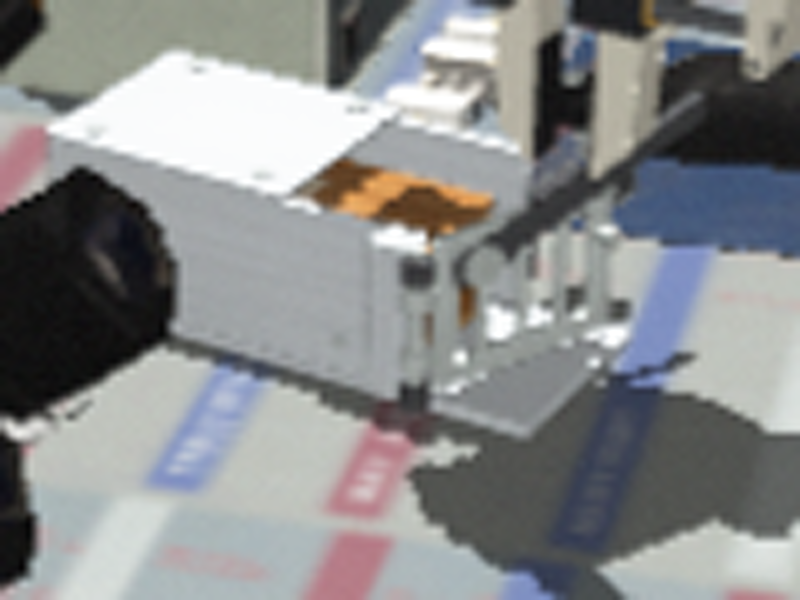

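The bar is clearly lifted (~0.3 rad). Swing it shut.

Emit:
send_rows(
  moves=[
    [0,3,1.8,0],
    [0,3,1.7,0],
    [0,3.3,1.5,0],
    [0,3.3,1.5,0],
    [0,3.4,1.1,0],
    [0,3.4,1.1,0],
    [0,3,0.7,0],
    [0,0,0,0],
  ],
)

```text
time: 13.55
tool_pos: [475.2, -286.7, 93.3]
tcp_rot: [-2.438, 1.57, 2.011]
contact_force: [0.9, 4.9, -7.0]
grip_width: 20.2
```

Emit:
send_rows(
  moves=[
    [0,2,0.4,0],
    [0,2,0.3,0],
    [0,0,0,0],
  ],
)

```text
time: 13.92
tool_pos: [477.0, -288.1, 93.1]
tcp_rot: [-1.746, 1.566, 2.704]
contact_force: [-5.3, 4.4, -4.6]
grip_width: 20.2
```

Emit:
send_rows(
  moves=[
    [0,1,0,0],
    [3,0,3,0],
    [3.5,0,3.2,0],
    [3.5,0,3,0],
    [3.5,0,2.6,0],
    [2.5,0,1.8,0],
    [0,0,0,0],
  ],
)

```text
time: 14.8
tool_pos: [473.8, -300.8, 78.1]
tcp_rot: [-1.872, 1.565, 2.578]
contact_force: [-9.3, 8.0, 3.9]
grip_width: 20.0
```

```bash
python3 look.py w6; python3 - <<'E'
from plant import capture
import cv2
c=capture("side");cv2.imwrite("pics/s6.png",cv2.resize(c["image"][190:280,265:385,::-1],(800,600),interpolation=cv2.INTER_CUBIC))
E
```

```text
14.8 [ 473.8 -300.8   78.1] carrier [-93.9 -25.2  78.1] [-0.7  0.6  1.6 -0.   1.  -0.4] 19.998885558824107 [-9.3  8.   3.9]
[[-0.   1.  -0.3]
 [ 0.  -0.3 -1. ]
 [-1.  -0.  -0. ]]
```

View pics/s6.png

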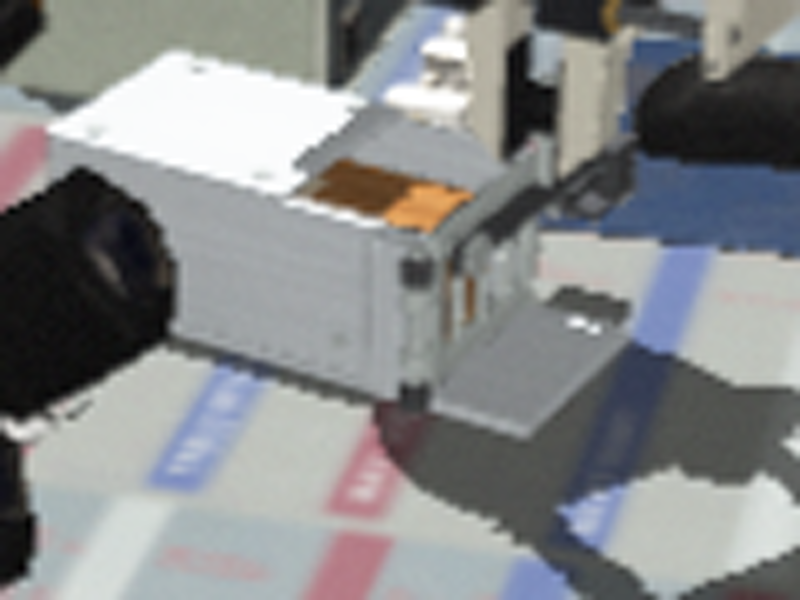

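Gate shut and bar down. Release and rise.

Emit:
send_rows(
  moves=[
    [0,0,0,0],
    [0,0,0,0],
    [0,0,0,0],
    [-5,0,0,0],
    [-15,0,0,0],
    [-30,0,0,0],
    [-40,0,0,0],
    [-40,0,0,0],
  ],
  hand=0.55,
)

```text
time: 15.9
tool_pos: [476.3, -302.2, 210.1]
tcp_rot: [1.018, 1.57, -0.815]
contact_force: [0.0, 0.2, 0.1]
grip_width: 50.6
```

Emit:
send_rows(
  moves=[
    [-20,-20,-30,0],
    [0,-20,-30,0],
    [0,-10,-20,0],
    [0,0,0,0],
  ],
)

```text
time: 16.4
tool_pos: [448.8, -210.9, 228.4]
tcp_rot: [1.105, 1.57, -0.727]
contact_force: [0.3, 0.1, 0.2]
grip_width: 50.5
```

```bash
python3 look.py w7; python3 - <<'E'
from plant import capture
import cv2,numpy as np
c=capture("side")["image"][:,:,::-1];w=cv2.imread("pics/w7.png");t=capture("top")["image"][:,:,::-1]
a=cv2.resize(c[190:280,265:385],(400,300),interpolation=cv2.INTER_CUBIC);b=cv2.resize(t[140:252,270:420],(400,300),interpolation=cv2.INTER_CUBIC)
r=cv2.resize(w[0:300,200:600],(400,300))
cv2.imwrite("pics/fin.png",np.vstack([np.hstack([a,b]),np.hstack([r,cv2.resize(w,(400,300))])]))
E
```

```text
16.4 [ 448.8 -210.9  228.4] carrier [-141.2   55.1  228.4] [-0.6  0.3  1.6 -0.   1.3 -0.3] 50.53244020861912 [0.3 0.1 0.2]
[[ 0.   1.  -0.3]
 [-0.  -0.3 -1. ]
 [-1.   0.   0. ]]
```

View pics/fin.png

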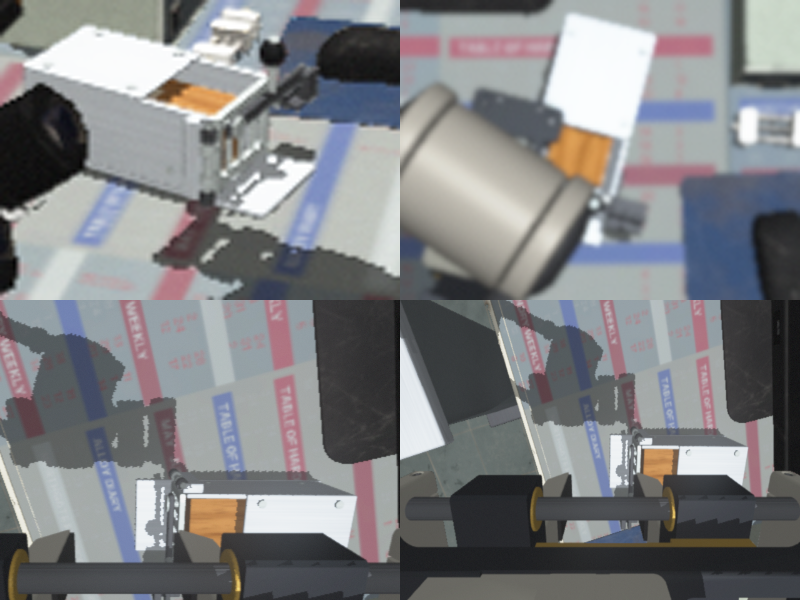

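Final composite: gate across the mouth, knob standing free on the closed gate (side tile ≈(273,48)). I can view no more pictures, so I check the knob numerically for shut and level.

```bash
python3 - <<'E'
from h import *
import cv2
from plant import capture
c=capture("side");K,P,A=cam(c)
im=c["image"][195:215,338:356].max(axis=2);m=(im<60).astype(np.uint8)
n,l,st,ce=cv2.connectedComponentsWithStats(m)
for i in range(1,n): print(st[i],ce[i]+[338,195])
def kn(g,b=0):
    a=20+60*np.cos(b)-36*np.sin(b)
    return np.array([-82-a*np.sin(g)-10*np.cos(g),53-a*np.cos(g)+10*np.sin(g),64+36*np.cos(b)+60*np.sin(b)])
def pr(w): v=K@(A.T@(w-P));return v[:2]/v[2]
print("start knob seen",(585.5)/6.667+264.5,(250.5)/6.667+189.5,"model",pr(c2w(*kn(1.756))))
for g,b in[(0,0),(0,.16),(.15,0),(.05,0),(.3,0)]: print(g,b,pr(c2w(*kn(g,b))))
E
```

```text
[ 5  8  8  7 43] [346.3 206. ]
[13 17  5  3  8] [353.2 213.4]
start knob seen 352.32060896955153 227.0731213439328 model [350.4 227.6]
0 0 [345.1 205. ]
0 0.16 [344.  202.6]
0.15 0 [348.9 206.4]
0.05 0 [346.4 205.4]
0.3 0 [352.2 208. ]
```

```bash
python3 -c "
from plant import *
o=get_obs();print(o['time'],o['contact_force'],o['grip_width']);print(close_job())"
```

```text
16.6 [-0.51374849 -0.11386474  0.23079506] 50.65040668660404
the job is handed in; nothing more can be done
None
```

The box is pushed home, the gate is shut and the latch bar is down behind the catch. I handed the job in at 16.6 s with the gripper clear and no contact force.

**What I did:**
- I pushed the box with shut fingers until it stalled against the back wall at about 13 N.
- I gripped the ball knob and swung the gate from 1.76 to about 0.43 rad.
- I lifted the bar about 0.3 rad, swung it over the catch to the gate's stop, lowered it and let go.

**Last checks:**
- **Box:** its front edge measured about −70 mm in the carrier frame, as it should when home. My first reading said −76; I had taken the bottom of the front face for the top edge. I also had to move my carrier estimate about 3.5 mm along its x axis.
- **Gate and bar:** the knob in the final side picture, at (346.3, 206.0), lies within 1.6 px of the place predicted for shut and level, (345.1, 205.0). It is 2.6 px or more from where it would be with the bar stopped outside the lip or resting on it. Just before release, the gripper was also within about 1 mm of its level-bar height.
- **Disagreements:** about 2 mm remained between the knob position and my carrier frame, within the cameras' accuracy. The bar's nose behind the lip was not seen directly; I inferred it from the knob.
- **Bystanders:** the clamp looks unmoved in the last pictures. I did not re-measure the slide box or the adapter, but nothing came near them.

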